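# Clear the hopper lid and hold it open

## Robot

A 6-joint arm with a two-finger parallel gripper is mounted at the origin on the work surface. World frame = base frame: x ahead of the robot, y to its left, z up, the work surface at z = 0. Lengths are in mm, angles in degrees, forces in N, time in s.
With the tool pointing down it reaches from about 325 to 775 mm from the base axis. Payload 9.3 kg.
Tool frame: the origin (TCP) lies at the very end of the fingers, on their centre line; the grasp point (between the pads) lies 19 mm behind it; z points along the fingers, y is the line along which they close (so a half turn about z gives the same grasp; the last joint's range is limited). The gripper opens to 85 mm and grips with 20 to 120 N. Pads are 22 mm wide; open, the fingers measure 114 mm over their backs; the gripper's body (76 mm by 85 mm) begins 54 mm behind the grasp point. The pads swing forward as they close: fully open they stand 13 mm farther back than shut.
Start: joints at [-77.556, 14.817, 1.232, 76.415, 0, 81.257], TCP at [198.779, -512.819, 231.279] pointing down, gripper open.
Joint ranges: [-174.27, 174.27], [-52.1, 104.24], [-59.71, 78.15], [-110.17, 111.67], [-87.03, 83.33], [-180, 180]. Speed limits (degrees/s): [127.2, 127.2, 159.86, 180, 180, 180].

## Interface

Orientations are given as a 3x3 rotation matrix whose columns are the frame's x, y, z axes.
In Python, from station import env gives the robot as it stands.
- The arm moves only by the tool arm_command, never from a script. Its argument "steps" is a list of rows, each a list of 4 numbers: the shift along the world's x, y, z in m, then the turn about the world's z in degrees. In form: [[dx, dy, dz, roll], ...]. A call has 1 to 10 rows; each row is the pose to reach, as a shift and turn from the pose commanded when the call began; what a row does not reach only later rows make up. A row lasts 1/10 s, in which the tool goes at most 50 mm and 8.59 degrees, less where a joint would pass 70% of its speed; a pose out of reach is approached as far as the arm can. A call with a gripper value outside its range is refused whole. "grip" is the closure, from -1 (fully open) to 1 (shut), set as the call begins (left out, the last holds). The fingers move at their own pace and stop on an object; "newtons" is the grip in N (left out, the last holds). Time passes only in rows, so rows that repeat a pose let the fingers close. It gives the time, the measured TCP pose, the force, the opening and the grip force at its end, in the units of the state.
- env.observe(): the state, without advancing time (a new reading comes with each control period).
- env.read_camera(name): name is "scene" or "top" or "wrist"; returns a dict with "img" (420x560x3 uint8, red, green, blue), "depth" (420x560 float32, mm along the optical axis (not along the pixel's ray), 0 where there is no reading), "camera_matrix" (3x3 intrinsics, pixels), "pose" (4x4, takes a point from camera to world coordinates). Camera axes: x right, y down, z forward; pixel columns grow to the right and rows downward; lengths in mm; the calibration is good to about 2 mm. The wrist camera is an equidistant fisheye: a pixel r from the principal point sees the ray r / f radians off the axis. A picture is of the moment at which its call begins.
- env.sign_off(): hands the job in; it is judged then, once.
The state is a dict: "time_s": time; "q": joint angles; "qd": joint speeds; "joint_efforts": joint torques, N m; "tool_pos": TCP position; "tcp_rot": TCP orientation; "force": force on the tool from outside, world axes, zero at the start; "torque": the same for the moment, N m; "finger_gap": opening from 0.0 (shut) to 1.0 (fully open); "gripper_force": force on a finger pad.
Only numpy, scipy, OpenCV 4.12 (cv2) and the standard library are available. Lean on these libraries where they do the work, as an engineer would, in place of code of your own. Each camera call takes 0.05 s, during which the arm holds its last target. There are 200 camera calls.

## Task

Clear the two drive hubs off the grey hopper's lid: put the orange hub in the orange bin and the purple hub in the purple bin. With both hubs put away, lift the lid by its red bar and hold it open at about 45 degrees for inspection; it falls shut if let go, so finish while still holding it steady there. Leave the seed discs and everything else on the bench where they are.

Things in the scene. Friction and masses are not known exactly. Their poses are not given: they have to be found in the camera images.
- hopper: grey painted hopper base fixed to the bench, an open-topped box 150 mm (x) x 200 mm (y) with its rim 110 mm above the bench, on a foot 150 x 260 mm and 12 mm thick, closed by a hinged lid. Origin: centre of its underside on the bench; x points from the red bar's side to the hinge side, z up.
- lid (a joint): opening angle of the hopper lid in rad: 0 shut (level), grows as the red bar's side rises; end stop at 1.3. The lid swings freely and weighs about 0.45 kg, so it always falls shut when let go. At 45 degrees it reads 0.785.
- lid_bar (a point): Middle of the lid's handle, a red round bar 12 mm thick, parallel to the hinge, 122 mm free between its side arms, 60 mm in front of the lid's edge, nothing below it but bench; 114 mm high with the lid shut. Pinch it from above; it can turn between the fingers. Swings on a 210 mm radius about the hinge. Axes: x from bar to hinge, y along the bar, z out of the lid's top.
- lid_hinge (a point): Point on the lid's hinge line straight behind the middle of the bar, at the hopper's far rim, 114 mm above the bench, 210 mm from the bar's middle; with the lid shut, bar and hinge are level. The lid is 150 x 200 mm, 8 mm thick; its top is 118 mm above the bench when shut. Axes as lid_bar.
- hub_orange: Orange plastic drive hub standing on the hopper's lid (top left or right, varies): a flange 44 mm across and 10 mm thick below, a plain round body 32 mm across above it, 45 mm tall in all, about 60 g, loose. Origin: centre of its underside; z along its axis, up.
- hub_purple: Purple plastic drive hub standing on the hopper's lid (top left or right, varies): a flange 44 mm across and 10 mm thick below, a plain round body 32 mm across above it, 45 mm tall in all, about 60 g, loose. Origin: centre of its underside; z along its axis, up.
- bin_orange: Orange plastic open bin fixed to the bench left or right of the hopper (which side varies): 130 x 130 mm outside, 45 mm tall, walls and floor 5 mm thick. Origin: centre of its underside; x and y along its sides, z up.
- bin_purple: Purple plastic open bin fixed to the bench left or right of the hopper (which side varies): 130 x 130 mm outside, 45 mm tall, walls and floor 5 mm thick. Origin: centre of its underside; x and y along its sides, z up.
- disc_orange: Orange plastic seed disc standing upright in the slotted steel stand, 150 mm across, 6 mm thick, loose; leave alone. Origin: its centre; y along its axis.
- disc_purple: Purple plastic seed disc standing upright in the slotted steel stand, 150 mm across, 6 mm thick, loose; leave alone. Origin: its centre; y along its axis.
- disc_black: Black plastic seed disc standing upright in the slotted steel stand, 150 mm across, 6 mm thick, loose; leave alone. Origin: its centre; y along its axis.
- drive_pin: bright metal drive pin standing upright on the bench, 18 mm across, 70 mm tall, with a wider head; loose, leave alone. Origin: centre of its underside.
- washer: bronze thrust washer lying flat, 48 mm across, 6 mm thick; loose, leave alone. Origin: centre of its underside.
- oil_can: blue can, 56 mm across, 130 mm tall, upright; loose, leave alone. Origin: centre of its underside.
- screwdriver: screwdriver lying on the bench behind the hopper; loose, leave alone.

How it is judged:
By the outcome, as a careful person would: the job done as asked, in the order asked, and still so for the second after the job is handed in, while the arm keeps its last pose, push and grip.
It also fails if it takes over 70 s, if anything falls off the work surface, if the arm or the gripper's body presses on something with over 40 N, if the wrist force passes 120 N, or if a joint passes its speed limit or range.

## Working session

There is one attempt and no reset: what is moved stays moved. The work goes in short steps, Python scripts to look and compute and a tool call to move; the robot and the scene stay as the last step left them, time stands still between calls to the robot, and variables do not carry over. Pictures are saved under pics/ and viewed, at most 10 in all, crops included, and the job is handed in when it is done.

Besides the shell and the picture viewer there is one more tool, called after ">>>" in YAML: its name, and indented under it one key for each argument. arm_command: Moves the arm, as the interface text tells. Its arguments: {"type":"object","properties":{"steps":{"type":"array"},"grip":{"type":"number"},"newtons":{"type":"number"}},"required":["steps"]}

```bash
mkdir -p pics
cat > h.py <<'E'
import numpy as np, cv2
from station import env
def cloud(c):
    K=c["camera_matrix"]; d=c["depth"].astype(float); v,u=np.indices(d.shape)
    P=np.stack([(u-K[0,2])/K[0,0]*d,(v-K[1,2])/K[1,1]*d,d],-1)
    return P@c["pose"][:3,:3].T+c["pose"][:3,3]
def save(c,n): cv2.imwrite(f"pics/{n}.png",c["img"][:,:,::-1])
E
python3 - <<'E'
from h import *
for n in("top","scene"):
    c=env.read_camera(n); save(c,n+"0"); np.savez(n+"0.npz",**c)
    print(n,c["pose"].round(2).tolist())
s=env.observe(); print({k:np.round(s[k],3).tolist() for k in s})
E
```

```text
top [[-0.03, -0.98, 0.18, 379.74], [-1.0, 0.03, 0.02, -26.78], [-0.02, -0.18, -0.98, 1275.02], [0.0, 0.0, 0.0, 1.0]]
scene [[-0.12, 0.57, -0.81, 1552.32], [0.99, 0.06, -0.1, 81.17], [-0.01, -0.82, -0.58, 773.04], [0.0, 0.0, 0.0, 1.0]]
{'time_s': 0.1, 'q': [-77.555, 14.846, 1.194, 76.416, -0.0, 81.257], 'qd': [-0.052, -0.079, 0.095, 0.015, 0.007, 0.016], 'joint_efforts': [0.006, -55.669, 34.507, 0.012, -0.0, -0.0], 'tool_pos': [198.724, -512.565, 230.744], 'tcp_rot': [[0.932, 0.361, -0.0], [0.361, -0.932, 0.001], [0.0, -0.001, -1.0]], 'force': [-0.638, 0.336, -0.744], 'torque': [0.012, 0.042, 0.001], 'gripper_force': 0.0, 'finger_gap': 1.003}
```

View pics/top0.png

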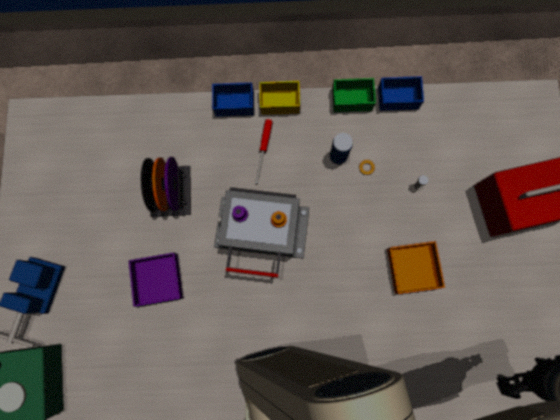

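View pics/scene0.png

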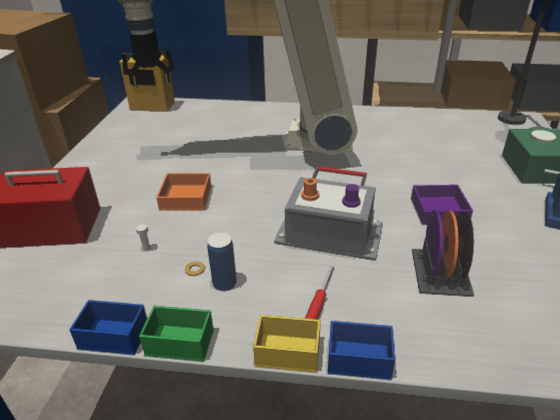

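The top view shows the purple hub at (240,213), orange hub at (278,218), red bar at (252,272), purple bin at (156,279) on the left and orange bin at (415,268) on the right. The scene view agrees, and the discs and stand are beyond the purple bin.

Run:
```python
from h import *
for n in("top","scene"):
    c=dict(np.load(n+"0.npz")); P=cloud(c); hsv=cv2.cvtColor(c["img"],cv2.COLOR_RGB2HSV); H,S,V=[hsv[...,i].astype(int) for i in range(3)]
    ok=(c["depth"]>0)
    org=(H>4)&(H<18)&(S>130)&(V>70); pur=(H>130)&(H<155)&(S>90)&(V>40); red=((H<4)|(H>174))&(S>130)&(V>70)
    near=(P[...,0]>250)&(P[...,0]<800)&(abs(P[...,1])<420)&ok
    z=P[...,2]
    print(n)
    for nm,m in(("org",org),("pur",pur)):
        for lab,zz in(("hubtop",(z>150)&(z<180)),("hub all",(z>118)&(z<180)),("bin",(z<60)&(z>-5)),("binrim",(z<60)&(z>38))):
            mm=m&near&zz
            if 'hub' in lab: mm&=(abs(P[...,1])<150)&(P[...,0]<620)
            else: mm&=(P[...,0]<560)&(abs(P[...,1])>100)
            if mm.sum()<3: print(nm,lab,mm.sum());continue
            q=P[mm]; print(nm,lab,mm.sum(),"mean",q.mean(0).round(1),"min",np.percentile(q,3,axis=0).round(),"max",np.percentile(q,97,axis=0).round(), "rect" if 'hub' not in lab else '', cv2.minAreaRect(q[:,:2].astype(np.float32)) if 'hub' not in lab else '')
    mm=red&near&(z>95)&(z<135)&(P[...,0]<560)&(abs(P[...,1])<150)
    q=P[mm]; print("bar",len(q),q.mean(0).round(1),cv2.minAreaRect(q[:,:2].astype(np.float32)))
    mm=near&(z>113)&(z<123)&(S<60)&(abs(P[...,1])<200)&(P[...,0]<650)
    q=P[mm]; print("lid",len(q),q.mean(0).round(1),cv2.minAreaRect(q[:,:2].astype(np.float32)))
    mm=near&(z>60)&(P[...,1]>150)
    q=P[mm]; print("discs",len(q),np.percentile(q,[1,99],axis=0).round())
```

```text
top
org hubtop 94 mean [568.6  11.1 161.4] min [556.  -3. 152.] max [582.  25. 166.]  
org hub all 169 mean [565.3   9.6 147.4] min [551.  -7. 125.] max [582.  27. 165.]  
org bin 1313 mean [ 441.8 -366.9   12.4] min [ 375. -418.   -1.] max [ 503. -299.   46.] rect ((437.8514099121094, -361.51788330078125), (131.6373291015625, 127.70438385009766), 5.9387640953063965)
org binrim 253 mean [ 437.3 -342.8   43.7] min [ 372. -418.   39.] max [ 506. -295.   48.] rect ((438.99169921875, -361.4720458984375), (129.13302612304688, 127.768798828125), 6.0615234375)
pur hubtop 110 mean [586.1 111.7 161.8] min [573.  98. 154.] max [600. 125. 166.]  
pur hub all 175 mean [583.6 109.4 149.4] min [569.  95. 124.] max [601. 127. 166.]  
pur bin 1879 mean [423.5 362.8  10.4] min [363. 300.  -1.] max [488. 417.  45.] rect ((424.86260986328125, 363.35467529296875), (129.43478393554688, 130.74290466308594), 7.6123785972595215)
pur binrim 254 mean [417.1 340.4  43.2] min [357. 294.  39.] max [493. 419.  48.] rect ((425.7183837890625, 362.2098083496094), (128.38792419433594, 127.7668685913086), 8.2276859283
[... 1016 characters left out ...]
124.] max [610. 127. 164.]  
pur bin 1126 mean [402.2 358.1  18.6] min [359. 298.   2.] max [499. 415.  45.] rect ((427.11083984375, 359.5927734375), (138.6992950439453, 128.82701110839844), 7.803421974182129)
pur binrim 226 mean [424.2 347.6  42.6] min [357. 292.  38.] max [499. 419.  46.] rect ((426.9703674316406, 359.9658203125), (138.12481689453125, 128.81326293945312), 8.202670097351074)
bar 138 [438.5  80.  117.7] ((437.6567077636719, 81.18600463867188), (130.18846130371094, 14.50285530090332), 81.0412826538086)
lid 2248 [580.7  60.8 117.6] ((455.25396728515625, 70.9269790649414), (208.3853302001953, 395.3939208984375), 85.62055969238281)
discs 2641 [[519. 152.  61.]
 [761. 367. 162.]]
```

>>> arm_command:
  steps:
    - [0.014, 0.02, 0, 3]
    - [0.042, 0.058, 0, 9]
    - [0.07, 0.098, 0, 15]
    - [0.098, 0.138, 0, 22]
    - [0.126, 0.177, 0, 29]
    - [0.154, 0.216, 0, 36]
    - [0.182, 0.255, 0, 43]
    - [0.21, 0.295, 0, 50]
    - [0.238, 0.334, 0, 56]
    - [0.266, 0.373, 0, 60.4]
  grip: -1
  newtons: 40

```text
time_s: 1.1
tool_pos: [465.4, -137.9, 231.2]
tcp_rot: [[0.142, 0.99, -0.0], [0.99, -0.142, 0.0], [0.0, -0.0, -1.0]]
force: [1.1, -1.1, 0.5]
finger_gap: 1.002
gripper_force: 0.0
```

>>> arm_command:
  steps:
    - [0.028, 0.038, 0, 0]
    - [0.056, 0.078, 0, 0]
    - [0.08, 0.115, 0, 0]
    - [0.1, 0.14, 0, 0]
    - [0.107, 0.15, 0, 0]
    - [0.107, 0.15, 0, 0]
    - [0.107, 0.15, 0, 0]

```text
time_s: 1.8
tool_pos: [571.2, 9.6, 231.0]
tcp_rot: [[0.146, 0.989, -0.001], [0.989, -0.146, -0.0], [-0.0, -0.001, -1.0]]
force: [0.3, -0.2, -1.3]
finger_gap: 0.998
gripper_force: 0.0
```

Run:
```python
from h import *
s=env.observe(); print({k:np.round(s[k],2).tolist() for k in("time_s","q","tool_pos","tcp_rot","force")})
c=env.read_camera("wrist"); save(c,"w1"); np.savez("w1.npz",**c); print(c["pose"].round(2).tolist(),c["camera_matrix"].tolist())
```

```text
{'time_s': 1.8, 'q': [-7.44, 16.96, 4.2, 77.3, -0.02, 90.97], 'tool_pos': [571.2, 9.57, 231.01], 'tcp_rot': [[0.15, 0.99, -0.0], [0.99, -0.15, -0.0], [-0.0, -0.0, -1.0]], 'force': [0.26, -0.16, -1.33]}
[[0.99, -0.14, -0.04, 580.45], [-0.15, -0.95, -0.27, 78.1], [-0.0, 0.27, -0.96, 373.94], [0.0, 0.0, 0.0, 1.0]] [[325.19226210127806, 0.0, 277.88291766024145], [0.0, 325.19226210127806, 206.26381447045105], [0.0, 0.0, 1.0]]
```

View pics/w1.png

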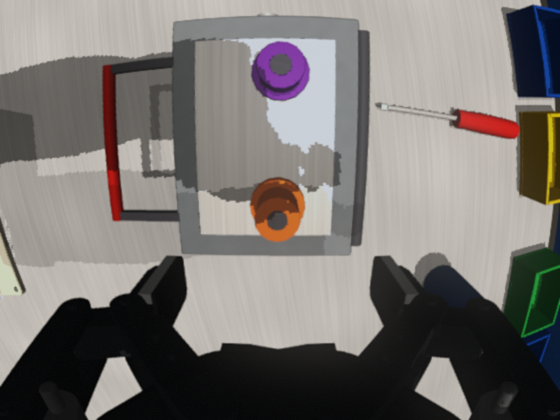

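The wrist view shows the orange hub at (278,212), the purple hub at (281,70), the red bar at (112,140) and the hopper squared to the fingers. I'll measure the hubs and bar here with the fisheye model.

```bash
cat >> h.py <<'E'
def wcloud(c):
    K=c["camera_matrix"]; d=c["depth"].astype(float); v,u=np.indices(d.shape)
    x=(u-K[0,2])/K[0,0]; y=(v-K[1,2])/K[1,1]; t=np.hypot(x,y)+1e-9; k=np.tan(np.minimum(t,1.5))/t
    return np.stack([x*k*d,y*k*d,d],-1)@c["pose"][:3,:3].T+c["pose"][:3,3]
def masks(c):
    hsv=cv2.cvtColor(c["img"],cv2.COLOR_RGB2HSV); H,S,V=[hsv[...,i].astype(int) for i in range(3)]
    return dict(org=(H>4)&(H<18)&(S>130)&(V>50),pur=(H>130)&(H<155)&(S>90)&(V>40),red=((H<4)|(H>174))&(S>130)&(V>50))
E
python3 - <<'E'
from h import *
from scipy.optimize import least_squares
c=dict(np.load("w1.npz")); P=wcloud(c); M=masks(c)
def circ(q,r): return least_squares(lambda p:np.hypot(q[:,0]-p[0],q[:,1]-p[1])-r,q[:,:2].mean(0)+[0,-3],loss="soft_l1").x
for n in("org","pur"):
    m=M[n]&(c["depth"]>0)&(np.hypot(P[...,0]-580,P[...,1]-60)<110)
    q=P[m]; z=q[:,2]; print(n,len(q),np.percentile(z,[1,50,99]).round(1))
    t=q[z>161]; print(" top",len(t),t.mean(0).round(1),t.min(0).round(1),t.max(0).round(1))
    b=q[(z>133)&(z<157)]; print(" body fit",len(b),circ(b,16).round(1))
q=P[M["red"]&(P[...,0]<520)&(c["depth"]>0)]; print("bar",q.mean(0).round(1),cv2.minAreaRect(q[:,:2].astype(np.float32)))
E
```

```text
org 2335 [126.  162.5 164.7]
 top 1274 [569.5  10.9 163.4] [554.2  -5.9 161. ] [584.8  25.9 165.4]
 body fit 285 [569.    9.6]
pur 2155 [127.  162.8 165. ]
 top 1442 [586.7 111.7 163.3] [571.1  96.8 161. ] [602.2 127.6 166.3]
 body fit 41 [588.6  82.6]
bar [435.6  83.8 119.2] ((434.7739562988281, 83.4081802368164), (137.0349578857422, 11.212249755859375), 81.71025085449219)
```

>>> arm_command:
  steps:
    - [-0.002, 0, -0.025, 0]
    - [-0.002, 0, -0.05, 0]
    - [-0.002, 0, -0.075, 0]
    - [-0.002, 0, -0.09, 0]
    - [-0.002, 0, -0.099, 0]
    - [-0.002, 0, -0.099, 0]
    - [-0.002, 0, -0.099, 0]

```text
time_s: 2.55
tool_pos: [569.9, 9.5, 133.1]
tcp_rot: [[0.147, 0.989, 0.001], [0.989, -0.147, -0.0], [-0.0, 0.001, -1.0]]
force: [-0.3, 0.0, 1.1]
finger_gap: 1.0
gripper_force: 0.0
```

>>> arm_command:
  steps:
    - [0, 0, 0, 0]
    - [0, 0, 0, 0]
    - [0, 0, 0, 0]
    - [0, 0, 0, 0]
    - [0, 0, 0, 0]
    - [0, 0, 0, 0]
    - [0, 0, 0, 0]
    - [0, 0, 0, 0]
  grip: 1
  newtons: 40

```text
time_s: 3.35
tool_pos: [569.9, 10.2, 132.8]
tcp_rot: [[0.146, 0.989, 0.001], [0.989, -0.146, -0.0], [0.0, 0.001, -1.0]]
force: [-1.2, -0.3, 6.3]
finger_gap: 0.358
gripper_force: 39.4
```

>>> arm_command:
  steps:
    - [0, 0, 0.02, 0]
    - [0, 0, 0.05, 0]
    - [0, 0, 0.08, 0]
    - [-0.005, -0.015, 0.099, 0]
    - [-0.017, -0.05, 0.1, 0]
    - [-0.03, -0.086, 0.1, 0]
    - [-0.043, -0.123, 0.1, 0]
    - [-0.056, -0.16, 0.1, 0]
    - [-0.069, -0.197, 0.1, 0]
    - [-0.082, -0.234, 0.1, 0]

```text
time_s: 4.35
tool_pos: [487.0, -225.1, 232.1]
tcp_rot: [[0.146, 0.989, -0.0], [0.989, -0.146, 0.0], [0.0, -0.0, -1.0]]
force: [0.1, 0.3, -0.7]
finger_gap: 0.351
gripper_force: 39.7
```

>>> arm_command:
  steps:
    - [-0.012, -0.035, 0, 0]
    - [-0.024, -0.07, 0, 0]
    - [-0.035, -0.1, 0, 0]
    - [-0.043, -0.125, 0, 0]
    - [-0.047, -0.138, 0, 0]
    - [-0.047, -0.138, 0, 0]
    - [-0.047, -0.138, 0, 0]

```text
time_s: 5.05
tool_pos: [440.9, -361.3, 232.0]
tcp_rot: [[0.146, 0.989, -0.0], [0.989, -0.146, 0.001], [0.001, -0.0, -1.0]]
force: [0.5, 0.3, -1.2]
finger_gap: 0.354
gripper_force: 39.7
```

Run:
```python
from h import *
s=env.observe(); print({k:np.round(s[k],2).tolist() for k in("time_s","tool_pos","finger_gap","force")})
c=env.read_camera("wrist"); save(c,"w2"); P=wcloud(c); M=masks(c)
q=P[M["org"]&(c["depth"]>0)&(P[...,0]<560)]; z=q[:,2]
r=q[(z>40)&(z<50)]; print("rim",len(r),cv2.minAreaRect(r[:,:2].astype(np.float32))); r=q[z>150]; print("hub",len(r),r.min(0).round(),r.max(0).round())
```

```text
{'time_s': 5.05, 'tool_pos': [440.9, -361.26, 232.04], 'finger_gap': 0.35, 'force': [0.51, 0.31, -1.16]}
rim 1756 ((438.01617431640625, -363.7567138671875), (129.12673950195312, 129.80885314941406), 5.9620842933654785)
hub 6527 [ 421. -377.  218.] [ 461. -339.  266.]
```

View pics/w2.png

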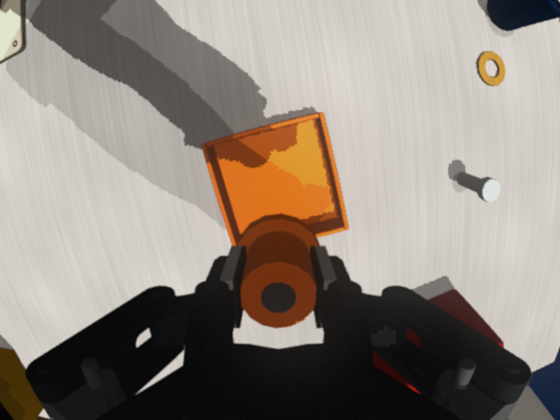

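The hub is held upright in the fingers at (280,265) over the orange bin, which is seen at (275,175), clear of its walls; lowering.

>>> arm_command:
  steps:
    - [-0.002, -0.001, -0.03, 0]
    - [-0.002, -0.001, -0.07, 0]
    - [-0.002, -0.001, -0.11, 0]
    - [-0.002, -0.001, -0.15, 0]
    - [-0.002, -0.001, -0.18, 0]
    - [-0.002, -0.001, -0.2, 0]
    - [-0.002, -0.001, -0.21, 0]
    - [-0.002, -0.001, -0.21, 0]
    - [-0.002, -0.001, -0.21, 0]

```text
time_s: 6.0
tool_pos: [439.5, -362.8, 23.3]
tcp_rot: [[0.146, 0.989, 0.001], [0.989, -0.146, -0.001], [-0.001, 0.001, -1.0]]
force: [0.9, -0.4, -1.7]
finger_gap: 0.352
gripper_force: 39.8
```

>>> arm_command:
  steps:
    - [0, 0, 0, 0]
    - [0, 0, 0, 0]
    - [0, 0, 0, 0]
    - [0, 0, 0, 0]
    - [0, 0, 0, 0]
    - [0, 0, 0, 0]
  grip: -0.3

```text
time_s: 6.6
tool_pos: [438.7, -362.9, 22.3]
tcp_rot: [[0.146, 0.989, 0.0], [0.989, -0.146, -0.0], [-0.0, 0.0, -1.0]]
force: [-0.4, 0.9, 0.6]
finger_gap: 0.651
gripper_force: 0.0
```

>>> arm_command:
  steps:
    - [0, 0, 0.02, 0]
    - [0, 0, 0.05, 0]
    - [0, 0, 0.09, 0]
    - [0, 0, 0.13, 0]
    - [0, 0, 0.17, 0]
    - [0, 0, 0.21, 0]
    - [0.005, 0.015, 0.22, 0]
    - [0.018, 0.056, 0.22, 0]
    - [0.032, 0.1, 0.22, 0]
    - [0.047, 0.147, 0.22, 0]

```text
time_s: 7.6
tool_pos: [485.7, -214.4, 241.7]
tcp_rot: [[0.148, 0.989, -0.0], [0.989, -0.148, 0.0], [0.0, -0.001, -1.0]]
force: [0.4, -0.5, 0.5]
finger_gap: 0.649
gripper_force: 0.0
```

Run:
```python
from h import *
c=env.read_camera("top"); save(c,"t2"); P=cloud(c); M=masks(c)
q=P[M["org"]&(P[...,1]<-250)&(P[...,0]<520)&(P[...,0]>350)]; r=q[(q[:,2]>20)&(abs(q[:,0]-439)<50)&(abs(q[:,1]+362)<50)]; print("hub in bin",len(r),r.mean(0).round(1),r.max(0).round(1))
q=P[M["pur"]&(P[...,2]>155)&(P[...,2]<175)&(P[...,0]<640)]; print("pur",len(q),q.mean(0).round(1))
s=env.observe(); print(s["tool_pos"],s["finger_gap"],s["time_s"])
```

```text
<stdin>:3: RuntimeWarning: Mean of empty slice.
  ret = um.true_divide(
Traceback (most recent call last):
ValueError: zero-size array to reduction operation maximum which has no identity
```

View pics/t2.png

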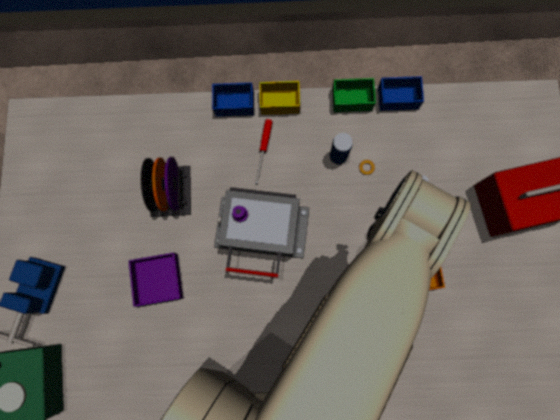

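The arm hides the orange bin in this view; the purple hub remains at (240,213). Moving to it, then checking the bin from the freed view.

>>> arm_command:
  steps:
    - [0.012, 0.04, 0, 0]
    - [0.026, 0.084, 0, 0]
    - [0.04, 0.129, 0, 0]
    - [0.054, 0.174, 0, 0]
    - [0.068, 0.219, 0, 0]
    - [0.082, 0.264, 0, 0]
    - [0.094, 0.303, 0, 0]
    - [0.102, 0.327, 0, 0]
    - [0.102, 0.327, 0, 0]
    - [0.102, 0.327, 0, 0]
  grip: -1

```text
time_s: 8.65
tool_pos: [587.4, 111.8, 241.5]
tcp_rot: [[0.145, 0.989, -0.001], [0.989, -0.145, -0.0], [-0.0, -0.001, -1.0]]
force: [-0.9, 0.8, -0.8]
finger_gap: 1.001
gripper_force: 0.0
```

Run:
```python
from h import *
s=env.observe(); print(s["tool_pos"],s["finger_gap"],s["time_s"])
c=env.read_camera("top"); P=cloud(c); M=masks(c)
r=P[M["org"]&(abs(P[...,0]-439)<45)&(abs(P[...,1]+362)<45)&(P[...,2]>15)]; print("hub in bin",len(r),r.mean(0).round(1) if len(r) else '',np.percentile(r,[2,98],axis=0).round() if len(r) else '')
c=env.read_camera("wrist"); P=wcloud(c); M=masks(c)
q=P[M["pur"]&(P[...,2]>161)&(P[...,2]<170)&(P[...,0]<640)&(P[...,1]<160)]; print("pur",len(q),q.mean(0).round(1),q.min(0),q.max(0))
```

```text
[587.42398505 111.75981313 241.52356217] 1.00106135999755 8.65
hub in bin 140 [ 439.3 -358.4   40. ] [[ 421. -375.   15.]
 [ 457. -343.   53.]]
pur 1118 [586.9 113.3 163.4] [571.61845899  97.44275778 161.180285  ] [602.34580579 128.30337776 165.38430996]
```

>>> arm_command:
  steps:
    - [0, 0.001, -0.03, 0]
    - [0, 0.001, -0.06, 0]
    - [0, 0.001, -0.085, 0]
    - [0, 0.001, -0.1, 0]
    - [0, 0.001, -0.11, 0]
    - [0, 0.001, -0.11, 0]
    - [0, 0.001, -0.11, 0]

```text
time_s: 9.45
tool_pos: [588.1, 111.6, 133.0]
tcp_rot: [[0.147, 0.989, 0.001], [0.989, -0.147, 0.0], [0.0, 0.001, -1.0]]
force: [-0.6, -0.1, -0.2]
finger_gap: 1.001
gripper_force: 0.0
```

>>> arm_command:
  steps:
    - [0, 0, 0, 0]
    - [0, 0, 0, 0]
    - [0, 0, 0, 0]
    - [0, 0, 0, 0]
    - [0, 0, 0, 0]
    - [0, 0, 0, 0]
    - [0, 0, 0, 0]
    - [0, 0, 0, 0]
  grip: 1
  newtons: 40

```text
time_s: 10.25
tool_pos: [588.0, 112.3, 132.8]
tcp_rot: [[0.146, 0.989, 0.001], [0.989, -0.146, 0.0], [0.0, 0.001, -1.0]]
force: [-0.5, -0.5, 5.2]
finger_gap: 0.354
gripper_force: 39.5
```

>>> arm_command:
  steps:
    - [0, 0, 0.02, 0]
    - [0, 0, 0.05, 0]
    - [0, 0, 0.085, 0]
    - [-0.006, 0.009, 0.11, 0]
    - [-0.026, 0.04, 0.12, 0]
    - [-0.046, 0.07, 0.12, 0]
    - [-0.067, 0.103, 0.12, 0]
    - [-0.088, 0.136, 0.12, 0]
    - [-0.109, 0.168, 0.12, 0]
    - [-0.13, 0.2, 0.12, 0]

```text
time_s: 11.25
tool_pos: [456.6, 313.3, 252.0]
tcp_rot: [[0.146, 0.989, -0.0], [0.989, -0.146, -0.0], [-0.0, -0.0, -1.0]]
force: [0.4, -0.0, -0.3]
finger_gap: 0.354
gripper_force: 39.7
```

>>> arm_command:
  steps:
    - [-0.016, 0.025, 0, 0]
    - [-0.027, 0.041, 0, 0]
    - [-0.032, 0.049, 0, 0]
    - [-0.032, 0.049, 0, 0]
    - [-0.032, 0.049, 0, 0]

```text
time_s: 11.75
tool_pos: [426.1, 360.7, 252.1]
tcp_rot: [[0.146, 0.989, -0.0], [0.989, -0.146, -0.0], [-0.0, -0.0, -1.0]]
force: [0.7, 0.0, -0.6]
finger_gap: 0.355
gripper_force: 39.7
```

Run:
```python
from h import *
s=env.observe(); print({k:np.round(s[k],2).tolist() for k in("time_s","tool_pos","finger_gap","q")})
c=env.read_camera("wrist"); save(c,"w3"); P=wcloud(c); M=masks(c)
q=P[M["pur"]&(c["depth"]>0)&(P[...,0]<515)]; z=q[:,2]
r=q[(z>40)&(z<50)]; print("rim",len(r),cv2.minAreaRect(r[:,:2].astype(np.float32))); r=q[z>150]; print("hub",len(r),r.min(0).round(),r.max(0).round())
```

```text
{'time_s': 11.75, 'tool_pos': [426.15, 360.7, 252.07], 'finger_gap': 0.36, 'q': [31.64, 15.38, 5.02, 79.66, -0.02, 130.06]}
rim 1560 ((425.2368469238281, 364.0003662109375), (128.4909210205078, 128.64395141601562), 8.307909965515137)
hub 6433 [407. 346. 237.] [445. 383. 286.]
```

View pics/w3.png

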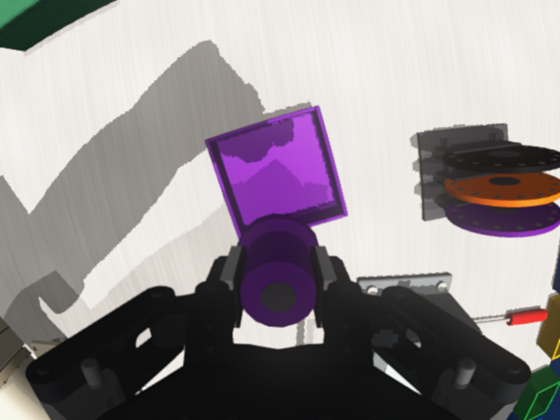

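The purple hub is held upright at (280,265) over its bin (275,170), and the disc stand is well to the right (420+,170). Lowering.

>>> arm_command:
  steps:
    - [0, 0.001, -0.03, 0]
    - [0, 0.001, -0.07, 0]
    - [0, 0.001, -0.11, 0]
    - [0, 0.001, -0.15, 0]
    - [0, 0.001, -0.19, 0]
    - [0, 0.001, -0.215, 0]
    - [0, 0.001, -0.23, 0]
    - [0, 0.001, -0.23, 0]
    - [0, 0.001, -0.23, 0]

```text
time_s: 12.7
tool_pos: [426.4, 361.5, 22.4]
tcp_rot: [[0.148, 0.989, -0.0], [0.989, -0.148, -0.0], [-0.0, -0.0, -1.0]]
force: [-0.3, 0.1, -0.7]
finger_gap: 0.353
gripper_force: 41.1
```

>>> arm_command:
  steps:
    - [0, 0, 0, 0]
    - [0, 0, 0, 0]
    - [0, 0, 0, 0]
    - [0, 0, 0, 0]
    - [0, 0, 0, 0]
    - [0, 0, 0, 0]
  grip: -0.3

```text
time_s: 13.3
tool_pos: [425.8, 362.2, 22.4]
tcp_rot: [[0.146, 0.989, 0.0], [0.989, -0.146, 0.0], [0.0, 0.0, -1.0]]
force: [0.6, -0.5, 0.3]
finger_gap: 0.65
gripper_force: 0.0
```

>>> arm_command:
  steps:
    - [0, 0, 0.02, 0]
    - [0, 0, 0.05, 0]
    - [0, 0, 0.09, 0]
    - [0, 0, 0.13, 0]
    - [0, 0, 0.17, 0]
    - [0, 0, 0.2, 0]
    - [0, -0.02, 0.21, 0]
    - [0, -0.06, 0.21, 0]
    - [0.002, -0.105, 0.21, 0]
    - [0.004, -0.15, 0.21, 0]

```text
time_s: 14.3
tool_pos: [429.4, 211.0, 232.3]
tcp_rot: [[0.145, 0.989, 0.0], [0.989, -0.145, -0.0], [0.0, 0.0, -1.0]]
force: [0.5, 0.3, 0.2]
finger_gap: 0.65
gripper_force: 0.0
```

>>> arm_command:
  steps:
    - [0.001, -0.025, 0, 0]
    - [0.002, -0.06, 0, 0]
    - [0.003, -0.095, 0, 0]
    - [0.005, -0.12, 0, 0]
    - [0.006, -0.129, 0, 0]
    - [0.006, -0.129, 0, 0]
    - [0.006, -0.129, 0, 0]
  grip: -1

```text
time_s: 15.0
tool_pos: [435.8, 83.7, 232.3]
tcp_rot: [[0.146, 0.989, -0.0], [0.989, -0.146, 0.0], [0.0, -0.0, -1.0]]
force: [0.6, 0.2, 0.3]
finger_gap: 0.997
gripper_force: 0.0
```

Run:
```python
from h import *
s=env.observe(); print(s["tool_pos"],s["finger_gap"],s["time_s"])
c=env.read_camera("top"); P=cloud(c); M=masks(c)
for n,b in(("org",(439,-362)),("pur",(425.5,362))):
    r=P[M[n]&(abs(P[...,0]-b[0])<45)&(abs(P[...,1]-b[1])<45)&(P[...,2]>15)]; print(n,"hub in bin",len(r),np.percentile(r,[2,98],axis=0).round().tolist() if len(r) else '')
c=env.read_camera("wrist"); save(c,"w4"); P=wcloud(c); M=masks(c)
m=M["red"]&(P[...,0]<520)&(c["depth"]>0)&(P[...,2]>95)&(P[...,2]<135); m=cv2.erode(m.astype(np.uint8),np.ones((3,3)))>0
q=P[m]; print("bar",len(q),q.mean(0).round(1),cv2.minAreaRect(q[:,:2].astype(np.float32)),np.percentile(q[:,2],[5,50,95]))
```

```text
[435.77756792  83.72584484 232.2761126 ] 0.9971998983218653 15.0
org hub in bin 135 [[421.0, -374.0, 16.0], [457.0, -344.0, 54.0]]
pur hub in bin 135 [[409.0, 346.0, 15.0], [442.0, 376.0, 54.0]]
bar 1528 [434.1  87.9 119.9] ((433.94073486328125, 83.82553100585938), (134.64654541015625, 8.694217681884766), 81.39817810058594) [118.48938816 119.9264635  121.20098298]
```

View pics/w4.png

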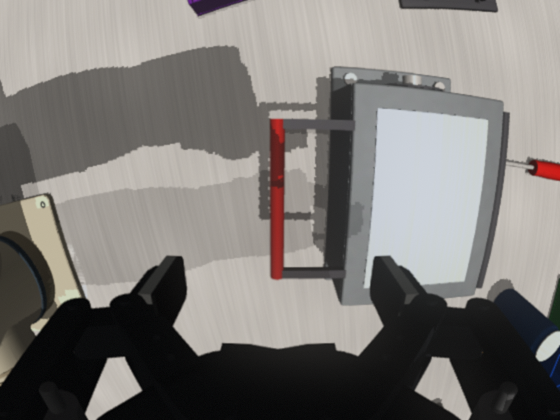

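Both hubs stand in their bins (tops ~50 mm). The wrist view shows the bar at (277,200), free and centred between the fingers, with the lid clear. I'll half close so the fingers clear the lid's edge, then pinch.

>>> arm_command:
  steps:
    - [-0.001, 0, 0, 0]
    - [-0.001, 0, -0.02, 0]
    - [-0.001, 0, -0.05, 0]
    - [-0.001, 0, -0.08, 0]
    - [-0.001, 0, -0.105, 0]
    - [-0.001, 0, -0.125, 0]
    - [-0.001, 0, -0.137, 0]
    - [-0.001, 0, -0.137, 0]
    - [-0.001, 0, -0.137, 0]
  grip: 0

```text
time_s: 16.0
tool_pos: [434.8, 83.6, 95.6]
tcp_rot: [[0.146, 0.989, -0.0], [0.989, -0.146, 0.0], [0.0, -0.0, -1.0]]
force: [1.2, 0.1, -0.3]
finger_gap: 0.5
gripper_force: 0.0
```

>>> arm_command:
  steps:
    - [0, 0, 0, 0]
    - [0, 0, 0, 0]
    - [0, 0, 0, 0]
    - [0, 0, 0, 0]
    - [0, 0, 0, 0]
    - [0, 0, 0, 0]
    - [0, 0, 0, 0]
  grip: 1
  newtons: 35

```text
time_s: 16.7
tool_pos: [434.7, 83.4, 96.0]
tcp_rot: [[0.146, 0.989, 0.001], [0.989, -0.146, 0.0], [0.0, 0.001, -1.0]]
force: [-2.9, 2.0, 5.1]
finger_gap: 0.122
gripper_force: 34.1
```

>>> arm_command:
  steps:
    - [0, 0, 0.004, 0]
    - [0.0003, 0, 0.011, 0]
    - [0.0008, -0.0001, 0.0183, 0]
    - [0.0018, -0.0003, 0.0275, 0]
    - [0.0032, -0.0005, 0.0365, 0]
    - [0.0049, -0.0007, 0.0455, 0]
    - [0.0071, -0.001, 0.0544, 0]
    - [0.0096, -0.0014, 0.0631, 0]
    - [0.0125, -0.0019, 0.0718, 0]
    - [0.0125, -0.0019, 0.0718, 0]

```text
time_s: 17.7
tool_pos: [446.7, 81.5, 168.3]
tcp_rot: [[0.146, 0.989, -0.001], [0.989, -0.146, 0.0], [0.0, -0.001, -1.0]]
force: [-6.3, 3.4, 0.4]
finger_gap: 0.122
gripper_force: 34.3
```

Run:
```python
from h import *
s=env.observe(); print({k:np.round(s[k],2).tolist() for k in("time_s","tool_pos","finger_gap","force","torque","gripper_force")})
c=env.read_camera("wrist"); P=wcloud(c); hsv=cv2.cvtColor(c["img"],cv2.COLOR_RGB2HSV)
m=(c["depth"]>0)&(hsv[...,1]<60)&(hsv[...,2]>150)&(abs(P[...,0]-565)<40)&(abs(P[...,1]-63)<60)
q=P[m&(P[...,2]>110)]; A=np.c_[q[:,0]*.989-q[:,1]*.146,np.ones(len(q))]; k=np.linalg.lstsq(A,q[:,2],rcond=None)[0]; print(len(q),"lid deg",np.degrees(np.arctan(-k[0])))
```

```text
{'time_s': 17.7, 'tool_pos': [446.69, 81.48, 168.32], 'finger_gap': 0.12, 'force': [-6.29, 3.45, 0.44], 'torque': [0.76, 1.56, -0.03], 'gripper_force': 34.3}
12899 lid deg 19.597661179779546
```

>>> arm_command:
  steps:
    - [0.003, -0.0004, 0.0085, 0]
    - [0.0068, -0.001, 0.0169, 0]
    - [0.0108, -0.0016, 0.0251, 0]
    - [0.0153, -0.0022, 0.0332, 0]
    - [0.02, -0.0029, 0.041, 0]
    - [0.0249, -0.0036, 0.0487, 0]
    - [0.0303, -0.0044, 0.056, 0]
    - [0.0359, -0.0053, 0.0632, 0]
    - [0.0419, -0.0062, 0.0701, 0]
    - [0.048, -0.0071, 0.0767, 0]

```text
time_s: 18.75
tool_pos: [492.5, 74.6, 245.5]
tcp_rot: [[0.146, 0.989, -0.004], [0.989, -0.146, 0.0], [-0.0, -0.004, -1.0]]
force: [-18.8, 3.7, 14.8]
finger_gap: 0.132
gripper_force: 34.6
```

>>> arm_command:
  steps:
    - [0, 0, 0, 0]
    - [0, 0, 0, 0]
    - [0, 0, 0, 0]
    - [0, 0, 0, 0]
    - [0, 0, 0, 0]

```text
time_s: 19.25
tool_pos: [492.6, 74.6, 245.6]
tcp_rot: [[0.146, 0.989, -0.003], [0.989, -0.146, 0.0], [-0.0, -0.003, -1.0]]
force: [-19.0, 4.6, 16.5]
finger_gap: 0.127
gripper_force: 34.9
```

Run:
```python
from h import *
s=env.observe(); print({k:np.round(s[k],2).tolist() for k in("time_s","tool_pos","finger_gap","force","torque","gripper_force")})
for n in("wrist","scene","top"):
    c=env.read_camera(n); P=(wcloud if n=="wrist" else cloud)(c); hsv=cv2.cvtColor(c["img"],cv2.COLOR_RGB2HSV)
    if n=="scene": save(c,"s5")
    h=P[...,0]*.989-P[...,1]*.146
    m=(c["depth"]>0)&(hsv[...,1]<60)&(abs(P[...,0]-585)<35)&(abs(P[...,1]-63)<60)&(P[...,2]>130)&(P[...,2]<230)
    if m.sum()<50: print(n,m.sum()); continue
    k=np.polyfit(h[m],P[...,2][m],1); r=P[...,2][m]-np.polyval(k,h[m]); print(n,m.sum(),"lid deg",np.degrees(np.arctan(-k[0])),r.std())
```

```text
{'time_s': 19.25, 'tool_pos': [492.59, 74.58, 245.63], 'finger_gap': 0.13, 'force': [-19.02, 4.64, 16.53], 'torque': [0.85, 3.98, -0.09], 'gripper_force': 34.88}
wrist 8081 lid deg 43.773785699163106 0.4729667473016543
scene 1959 lid deg 43.56681683935816 2.864443697388126
top 515 lid deg 43.734518957548204 1.8353479404334332
```

View pics/s5.png

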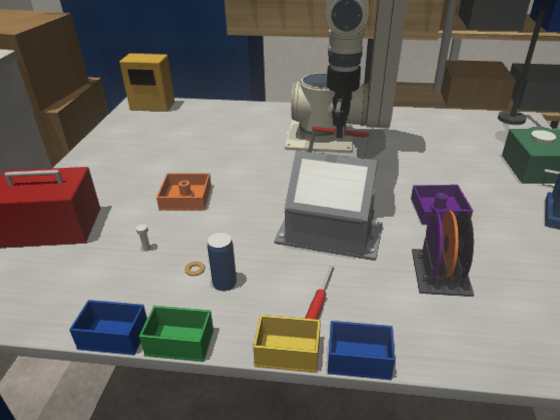

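The scene view shows the lid tilted open and held (330,185), with the orange hub in its bin (185,188) and the purple in its bin (440,200); the other items are where they were. The lid is at 43.7° with about 25 N pushing along the lid, so I'll ease outward and up slightly.

>>> arm_command:
  steps:
    - [0, 0, 0.002, 0]
    - [0.0005, 0, 0.0035, 0]
    - [0.001, 0, 0.005, 0]
    - [0.001, 0, 0.005, 0]
    - [0.001, 0, 0.005, 0]
    - [0.001, 0, 0.005, 0]
    - [0.001, 0, 0.005, 0]
    - [0.001, 0, 0.005, 0]

```text
time_s: 20.2
tool_pos: [495.9, 74.1, 249.4]
tcp_rot: [[0.146, 0.989, -0.0], [0.989, -0.146, -0.0], [-0.0, -0.0, -1.0]]
force: [-6.1, 1.4, 3.6]
finger_gap: 0.124
gripper_force: 34.6
```

Run:
```python
from h import *
s=env.observe(); print({k:np.round(s[k],2).tolist() for k in("time_s","tool_pos","finger_gap","force","qd","gripper_force")})
c=env.read_camera("wrist"); P=wcloud(c); hsv=cv2.cvtColor(c["img"],cv2.COLOR_RGB2HSV)
h=P[...,0]*.989-P[...,1]*.146
m=(c["depth"]>0)&(hsv[...,1]<60)&(abs(P[...,0]-585)<35)&(abs(P[...,1]-63)<60)&(P[...,2]>130)&(P[...,2]<230)
k=np.polyfit(h[m],P[...,2][m],1); print(m.sum(),"lid deg",np.degrees(np.arctan(-k[0])))
```

```text
{'time_s': 20.2, 'tool_pos': [495.93, 74.09, 249.44], 'finger_gap': 0.12, 'force': [-6.13, 1.44, 3.6], 'qd': [0.03, 0.03, -0.01, 0.01, 0.03, -0.0], 'gripper_force': 34.58}
8075 lid deg 45.0645897800332
```

The lid is at 45.1°, steady, with low force, and both hubs are in their bins.

```bash
python3 -c "
from station import env
print(env.sign_off())"
```

```text
the job is handed in; nothing more can be done
None
```

The orange hub is in the orange bin, the purple hub is in the purple bin, and the arm is still holding the lid by its red bar at about 45° (45.1° measured); I handed the job in at about 20 s.

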